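# Sort the small parcels into the dispatch trays

### The arm

A 7-joint arm with a two-finger parallel gripper is mounted at the origin on the work surface. World frame = base frame: x ahead of the robot, y to its left, z up, the work surface at z = 0. Lengths are in m, angles in rad, forces in N, time in s.
With the tool pointing down it reaches from about 0.4 to 0.9 m from the base axis. Payload 5.5 kg.
Tool frame: the origin (TCP) lies midway between the tips of the shut fingers; the grasp point (between the pads) lies 19 mm behind it; z points along the fingers, y is the direction in which the jaws open and shut (so a half turn about z gives the same grasp; the last joint's range is limited). The gripper opens to 92 mm and grips with 3 to 60 N. Pads are 19 mm wide; open, the fingers measure 130 mm over their backs; the gripper's body (75 mm by 190 mm) begins 47 mm behind the grasp point.
Start: joints at [-1.033, 0.501, -0.427, 1.55, 0.221, 1.138, -0.21], TCP at [0.176, 0.626, 0.227] pointing down, gripper open.
Joint ranges: [-2.88, 2.88], [-0.31, 2.03], [-1.54, 1.56], [0.2, 2.42], [-1.41, 4.55], [0.19, 2.02], [-2.57, 2.57]. Speed limits (rad/s): [2.57, 2.57, 3.14, 3.14, 3.14, 3.14, 3.14].

### API

Orientations are given as [roll, pitch, yaw] about the fixed x, y, z axes, in that order (R = Rz(yaw) Ry(pitch) Rx(roll)).
In Python, from rig import manip, eyes gives the robot as it stands. The module is installed in compiled form; this text tells all that it offers. Calls block until the motion is done:
- manip.goto(position, orientation): joint-space move of the TCP to a pose.
- manip.movel(position, rotation=None, feed=0.15): straight line of the TCP; rotation=None keeps the orientation; feed is the mean speed in m/s.
- manip.set_joints(angles): joint-space move.
- manip.gripper_to(opening): finger opening in m; the grip force is fixed at half the most; returns when the fingers have stopped.
- manip.sleep(seconds).
- manip.inverse_kinematics(position, orientation): joint angles nearest the present ones, or None.
- eyes.camera(name): name is "scene" or "top" or "wrist"; returns the picture (420x560x3 uint8, blue, green, red); there is no depth.
- eyes.camera_info(name): a dict with "mtx" (3x3 intrinsics, pixels), "extrinsics" (4x4, takes a point from camera to world coordinates); the wrist camera has in their place "tool_from_camera" (4x4, takes a point from camera to tool coordinates, whose origin is the TCP and whose axes are the flange's). Camera axes: x right, y down, z forward; pixel columns grow to the right and rows downward; lengths in m; the calibration is good to about 2 mm. The wrist camera is an equidistant fisheye: a pixel r from the principal point sees the ray r / f radians off the axis. A picture is of the moment at which its call begins: read the wrist's pose just before it. camera_info takes no time and is no camera call.
A pose or a line that the arm cannot do raises manip.IKError and nothing moves.
- manip.finish_job(): hands the job in, once; it reports no verdict.
Readings, each from a call of its own:
- manip.current_time(): time.
- manip.current_qpos(): joint angles.
- manip.current_qvel(): joint speeds.
- manip.current_joint_torque(): joint torques, N m.
- manip.current_ee_pos(): TCP position.
- manip.current_tool_rot(): TCP orientation.
- manip.current_wrist_force(): force on the tool from outside, world axes, zero at the start.
- manip.current_ft_torque(): the same for the moment, N m.
- manip.current_width(): finger opening in m.
Only numpy, scipy, OpenCV 4.12 (cv2) and the standard library are available. Lean on these libraries where they do the work, as an engineer would, in place of code of your own. Each camera call takes 0.05 s, during which the arm holds its last target.

### The job

Sort the five parcels on the packing table into the grey dispatch trays: the two small cartons into the tray with the cross wall, one in each compartment, the long carton into the plain rectangular tray, and both mailing tubes, standing, into the round tray. Every parcel must stand upright, flat on its tray's floor; leave the mug and the tape roll where they are.

Things in the scene. Friction and masses are not known exactly. Their poses are not given: they have to be found in the camera images.
- carton_a: Small taped brown cardboard carton, almost square from above: 60 mm along its x, 50 mm along its y, 60 mm high, about 0.2 kg, rigid. It stands on the table. Origin at the centre of the underside, z up. The two small cartons are alike and interchangeable.
- carton_b: Small taped brown cardboard carton, almost square from above: 60 mm along its x, 50 mm along its y, 60 mm high, about 0.2 kg, rigid. It stands on the table. Origin at the centre of the underside, z up. The two small cartons are alike and interchangeable.
- long_carton: Long taped brown cardboard carton: 120 mm along its x, 50 mm along its y, 60 mm high, about 0.3 kg, rigid, standing on the table. Origin at the centre of the underside, z up.
- tube_a: Short brown cardboard mailing tube with white end caps, standing upright, a rigid closed cylinder 50 mm in diameter and 75 mm high, about 0.15 kg. Origin at the centre of the underside, z up along the tube. The two tubes are alike and interchangeable.
- tube_b: Short brown cardboard mailing tube with white end caps, standing upright, a rigid closed cylinder 50 mm in diameter and 75 mm high, about 0.15 kg. Origin at the centre of the underside, z up along the tube. The two tubes are alike and interchangeable.
- divided_tray: Shallow grey rectangular plastic tray with one cross wall, fixed to the table; outside 84 mm along its x and 180 mm along its y, 25 mm high, walls 4 mm, floor 4 mm thick (things inside stand 4 mm above the table). The cross wall, 4 mm thick and as high as the rim, lies at y = 0, so there are two compartments of 76 mm (x) by 84 mm (y), centred at y = +44 mm and y = -44 mm. Origin at the centre of the underside, z up.
- long_tray: Shallow grey rectangular plastic tray without a cross wall, fixed to the table; outside 84 mm along its x and 158 mm along its y, inside 76 by 150 mm, 25 mm high, walls 4 mm, floor 4 mm thick. Origin at the centre of the underside, z up.
- round_tray: Shallow grey round plastic tray, fixed to the table; 164 mm outside and 156 mm inside diameter, 25 mm high, floor 4 mm thick; room for both tubes side by side. Origin at the centre of the underside, z up.
- mug: Pale ceramic (white to light grey) mug standing on the table, 75 mm high, 74 mm across the rim, with a handle at its +y side reaching about 30 mm further. Not to be moved. Origin at the centre of the underside, z up.
- tape_roll: Roll of brown packing tape lying flat (axis upright), a ring 90 mm outside and 72 mm inside diameter, 48 mm high. Not to be moved. Origin at the centre of the underside, z up.
There are look-alikes about, which are no part of the job. Leave any blue or turquoise look-alike of the carton_a alone.

How it is judged:
At the end, for the whole second after the job is handed in: One small carton in each compartment of the divided tray, the long carton in the long tray, both tubes in the round tray; each rests on its tray's floor (underside less than 12 mm above the tray's underside), within 0.15 rad of upright, and at rest. Anywhere inside its compartment or tray will do ((((x of carton_a in the frame of divided_tray between -0.018 and 0.018 m and y of carton_a in the frame of divided_tray between 0.022 and 0.066 m and z of carton_a in the frame of divided_tray between -0.003 and 0.012 m) and (x of carton_b in the frame of divided_tray between -0.018 and 0.018 m and y of carton_b in the frame of divided_tray between -0.066 and -0.022 m and z of carton_b in the frame of divided_tray between -0.003 and 0.012 m)) or ((x of carton_a in the frame of divided_tray between -0.018 and 0.018 m and y of carton_a in the frame of divided_tray between -0.066 and -0.022 m and z of carton_a in the frame of divided_tray between -0.003 and 0.012 m) and (x of carton_b in the frame of divided_tray between -0.018 and 0.018 m and y of carton_b in the frame of divided_tray between 0.022 and 0.066 m and z of carton_b in the frame of divided_tray between -0.003 and 0.012 m))) and x of long_carton in the frame of long_tray between -0.02 and 0.02 m and y of long_carton in the frame of long_tray between -0.024 and 0.024 m and z of long_carton in the frame of long_tray between -0.003 and 0.012 m and horizontal distance between each of tube_a, tube_b and round_tray below 0.056 m and z of tube_a in the frame of round_tray between -0.003 and 0.012 m and z of tube_b in the frame of round_tray between -0.003 and 0.012 m and linear speed of each of carton_a, carton_b, long_carton, tube_a, tube_b below 0.03 m/s and angular speed of each of carton_a, carton_b, long_carton, tube_a, tube_b below 0.3 rad/s and angle between each of carton_a, carton_b, long_carton, tube_a, tube_b's own z axis and vertical below 0.15 rad); the robot touches nothing.
It fails at once if the mug is moved more than 30 mm or tipped (distance of mug from where it was at the start of the episode above 0.03 m or angle between mug's own z axis and vertical above 0.35 rad).
It fails at once if the tape roll is moved more than 30 mm or tipped (distance of tape_roll from where it was at the start of the episode above 0.03 m or angle between tape_roll's own z axis and vertical above 0.35 rad).
It also fails if it takes over 120 s, if anything falls off the work surface, if the arm or the gripper's body presses on something with over 40 N, if the wrist force passes 120 N, or if a joint passes its speed limit or range.

## Working session

There is one attempt and no reset: what is moved stays moved. The work goes in short steps, each a Python script; the robot and the scene stay as the last script left them, time stands still between calls to the robot, and variables do not carry over. Pictures are saved under pics/ and viewed, and the job is handed in when it is done.

```bash
mkdir -p pics; python3 - <<'E'
from rig import manip, eyes
import cv2, numpy as np
np.set_printoptions(precision=4,suppress=True)
print(manip.current_time(), manip.current_ee_pos(), manip.current_tool_rot(), manip.current_width())
for n in ["scene","top","wrist"]:
    cv2.imwrite(f"pics/{n}0.png", eyes.camera(n)); print(n, eyes.camera_info(n))
E
```

```text
0.0 [0.1763 0.6249 0.2257] [-3.1397 -0.0001  2.8668] 0.09156302359716699
scene {'mtx': array([[437.2141,   0.    , 280.7317],
       [  0.    , 437.2141, 205.8943],
       [  0.    ,   0.    ,   1.    ]]), 'extrinsics': array([[-0.1746,  0.72  , -0.6716,  1.3563],
       [ 0.9846,  0.1278, -0.1189,  0.1064],
       [ 0.0002, -0.6821, -0.7313,  0.974 ],
       [ 0.    ,  0.    ,  0.    ,  1.    ]])}
top {'mtx': array([[463.1385,   0.    , 282.2337],
       [  0.    , 463.1385, 210.9945],
       [  0.    ,   0.    ,   1.    ]]), 'extrinsics': array([[ 0.0024, -0.9844,  0.1761,  0.2627],
       [-0.9999, -0.0044, -0.011 , -0.0261],
       [ 0.0116, -0.176 , -0.9843,  1.1511],
       [ 0.    ,  0.    ,  0.    ,  1.    ]])}
wrist {'mtx': array([[325.1923,   0.    , 274.8676],
       [  0.    , 325.1923, 203.8496],
       [  0.    ,   0.    ,   1.    ]]), 'tool_from_camera': array([[-0.0007, -0.9511, -0.3088,  0.0835],
       [ 1.    , -0.0005, -0.0007,  0.0004],
       [ 0.0005, -0.3088,  0.9511, -0.1588],
       [ 0.    ,  0.    ,  0.    ,  1.    ]])}
```

View pics/scene0.png

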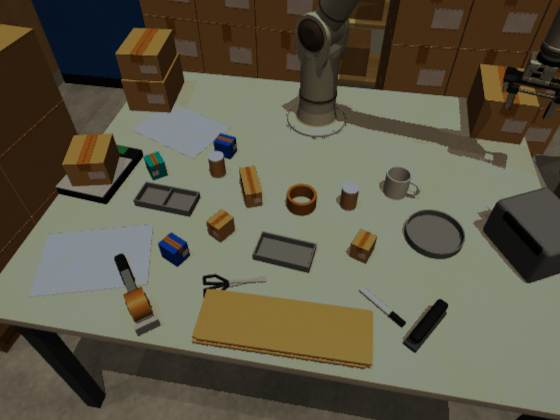

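View pics/top0.png

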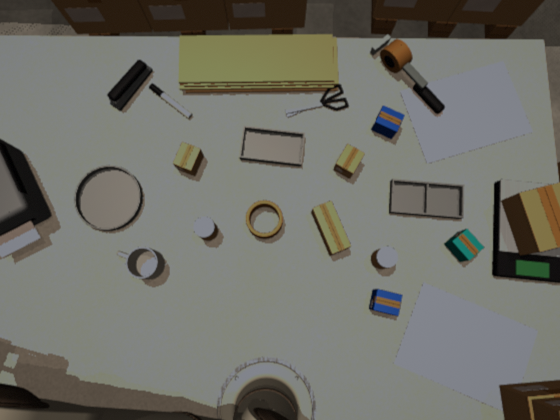

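View pics/wrist0.png

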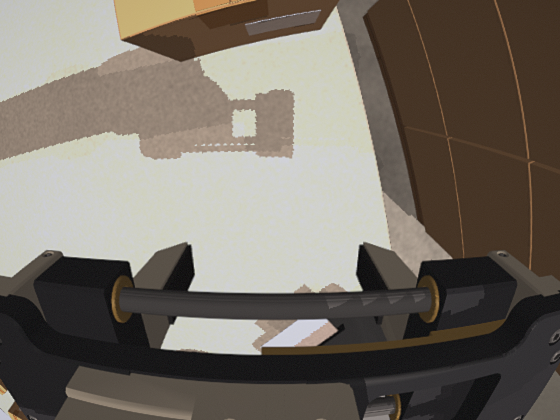

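The top view shows everything: small cartons near (188,158) and (348,161), and the long carton at (331,228). The tubes are at (205,229) and (385,258). The divided tray is at (426,200), the long tray at (273,147) and the round tray at (109,198). The mug is at (143,263) and the tape roll at (264,219). I'll look at it enlarged.

```bash
python3 - <<'E'
import cv2
im=cv2.imread("pics/top0.png")
for i,(x0,x1) in enumerate([(60,320),(230,490)]):
    c=im[110:290,x0:x1]; cv2.imwrite(f"pics/crop{i}.png",cv2.resize(c,None,fx=3,fy=3,interpolation=cv2.INTER_CUBIC))
E
```

```text
(no output)
```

View pics/crop0.png

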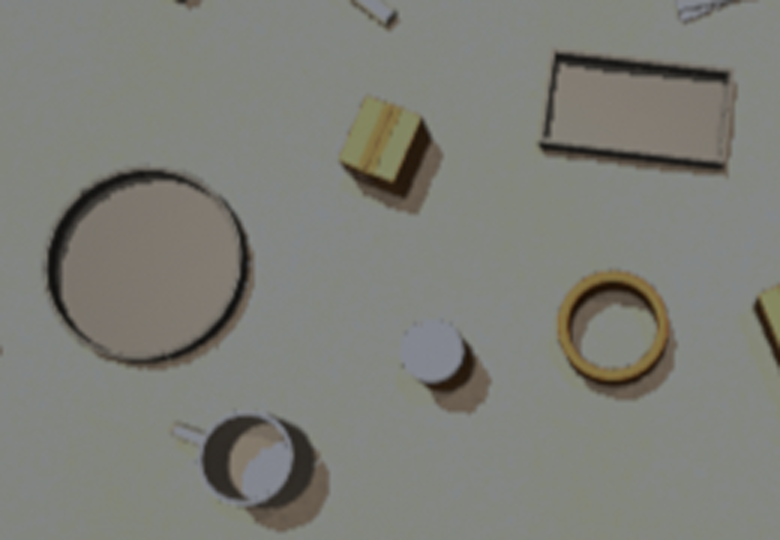

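View pics/crop1.png

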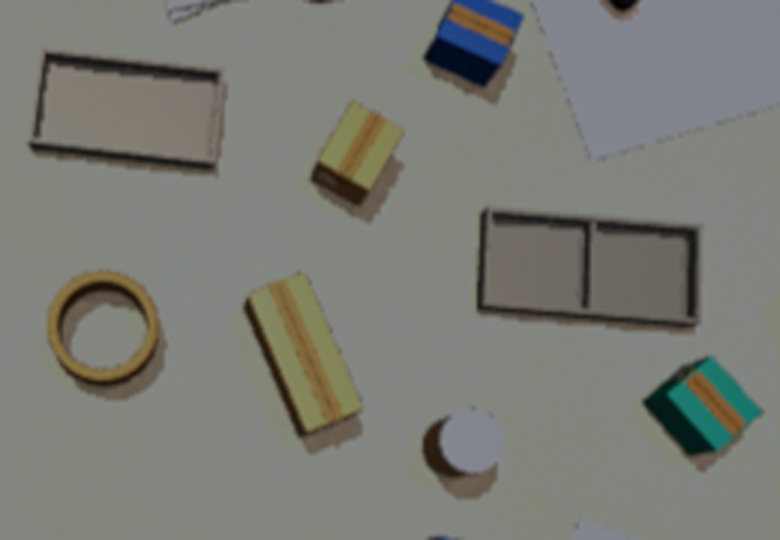

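```bash
cat > helpers.py <<'E'
import cv2, numpy as np
np.set_printoptions(precision=4,suppress=True)
def rays(cam,px):
    px=np.asarray(px,float).reshape(-1,2); K,T=cam["mtx"],cam["extrinsics"]
    d=np.c_[(px[:,0]-K[0,2])/K[0,0],(px[:,1]-K[1,2])/K[1,1],np.ones(len(px))]@T[:3,:3].T
    return T[:3,3],d
def to_plane(cam,px,z):
    o,d=rays(cam,px); return (o+d*((z-o[2])/d[:,2])[:,None])[:,:2]
def rect(P):
    (c,(w,h),a)=cv2.minAreaRect((P*1000).astype(np.float32))
    if h>w: w,h,a=h,w,a+90
    return np.array(c)/1000,w,h,(np.radians(a)+np.pi/2)%np.pi-np.pi/2   # centre, long mm, short mm, yaw of long side
E
python3 - <<'E'
from rig import eyes
from helpers import *
cam=eyes.camera_info("top"); im=cv2.imread("pics/top0.png")
for p in [(188,152),(205,226),(386,256),(300,250),(273,147),(400,198),(445,198),(110,198),(205,240),(262,128),(240,215),(143,263)]:
    print(p, im[p[1],p[0]], cv2.cvtColor(im,cv2.COLOR_BGR2HSV)[p[1],p[0]])
hsv=cv2.cvtColor(im,cv2.COLOR_BGR2HSV)
roi=np.zeros(im.shape[:2],np.uint8); roi[120:290,65:470]=255
m=cv2.inRange(hsv,(10,90,100),(35,255,255))&roi
for c in cv2.findContours(m,cv2.RETR_EXTERNAL,cv2.CHAIN_APPROX_NONE)[0]:
    if cv2.contourArea(c)<150: continue
    print("Y",cv2.boundingRect(c),*rect(to_plane(cam,c,0.06)))
E
```

```text
(188, 152) [ 64 106 125] [ 21 124 125]
(205, 226) [142 134 131] [112  20 142]
(386, 256) [142 133 131] [115  20 142]
(300, 250) [130 134 131] [ 53   8 134]
(273, 147) [114 124 130] [ 19  31 130]
(400, 198) [101 107 113] [ 15  27 113]
(445, 198) [ 96 102 108] [ 15  28 108]
(110, 198) [110 119 125] [ 18  31 125]
(205, 240) [50 59 70] [14 73 70]
(262, 128) [105 112 117] [ 18  26 117]
(240, 215) [129 134 131] [ 48  10 134]
(143, 263) [125 127 131] [ 10  12 131]
Y (319, 203, 31, 51) [ 0.4213 -0.1621] 121.12836456298828 44.09026336669922 0.25506694985294276
Y (246, 201, 37, 35) [0.4409 0.0052] 85.97747802734375 82.19705200195312 -1.5660515958244732
Y (336, 145, 28, 29) [ 0.5898 -0.2045] 59.45965576171875 48.58946990966797 -0.5378064736977626
```

```bash
python3 - <<'E'
from rig import eyes
from helpers import *
cam=eyes.camera_info("top"); im=cv2.imread("pics/top0.png"); hsv=cv2.cvtColor(im,cv2.COLOR_BGR2HSV)
def roi(x0,y0,x1,y1):
    r=np.zeros(im.shape[:2],np.uint8); r[y0:y1,x0:x1]=255; return r
def big(m): 
    cs=cv2.findContours(m,cv2.RETR_EXTERNAL,cv2.CHAIN_APPROX_NONE)[0]; return max(cs,key=cv2.contourArea)
vis=im.copy()
def go(n,m,z):
    c=big(m); cv2.drawContours(vis,[c],-1,(0,0,255),1); c=c.reshape(-1,2)
    P=to_plane(cam,c,z); print(n,*rect(P),"circ",cv2.minEnclosingCircle((P*1000).astype(np.float32)))
    return c
yel=cv2.inRange(hsv,(10,70,85),(40,255,255)); yel=cv2.morphologyEx(yel,cv2.MORPH_CLOSE,np.ones((3,3)))
go("c1",yel&roi(165,135,210,180),.06); go("c2",yel&roi(325,135,370,185),.06); go("long",yel&roi(305,195,355,260),.06); go("tape",yel&roi(235,190,290,245),.048)
lav=cv2.inRange(hsv,(95,12,120),(135,60,255))
go("t1",lav&roi(185,205,225,250),.075); go("t2",lav&roi(365,235,405,280),.075)
# tray floors (pinkish)
fl=cv2.inRange(hsv,(8,18,70),(25,60,140)); fl=cv2.morphologyEx(fl,cv2.MORPH_OPEN,np.ones((3,3)))
dark=cv2.inRange(hsv,(0,0,0),(180,255,85))
for n,r in dict(divided=(380,170,470,225),long=(233,120,312,170),round=(70,160,150,235)).items():
    d=dark&roi(*r); cs=[c for c in cv2.findContours(d,cv2.RETR_EXTERNAL,cv2.CHAIN_APPROX_NONE)[0] if len(c)>6]
    c=np.vstack(cs); P=to_plane(cam,c,0.025); print(n,"dark",*rect(P),cv2.minEnclosingCircle((P*1000).astype(np.float32)))
    cv2.drawContours(vis,cs,-1,(0,255,0),1)
    go(n+" floor",fl&roi(*r),0.004)
cv2.imwrite("pics/vis0.png",cv2.resize(vis[110:290,70:480],None,fx=1.95,fy=1.95,interpolation=cv2.INTER_NEAREST))
E
```

```text
c1 [0.5932 0.196 ] 59.56209182739258 48.493621826171875 -0.3732725199690865 circ ((591.9708251953125, 196.74057006835938), 35.848873138427734)
c2 [ 0.59   -0.2045] 60.35190963745117 50.98270034790039 -0.5376321698044162 circ ((589.2962036132812, -203.8430938720703), 37.32676315307617)
long [ 0.4191 -0.1555] 122.28411865234375 49.23396682739258 0.39216684895487175 circ ((420.1755065917969, -155.3858642578125), 62.64263916015625)
tape [0.4424 0.0061] 87.4278335571289 86.16348266601562 -0.776955942741897 circ ((442.577392578125, 5.00819730758667), 45.34755325317383)
t1 [0.4176 0.1462] 45.178077697753906 44.45404052734375 0.028673036228446636 circ ((418.52801513671875, 146.07699584960938), 24.044775009155273)
t2 [ 0.3488 -0.2821] 46.768272399902344 45.37761306762695 0.7694381718797398 circ ((349.4225158691406, -282.0451354980469), 24.03156852722168)
divided dark [ 0.4947 -0.3956] 182.3258819580078 87.72488403320312 1.4941520153610157 ((494.9960632324219, -396.0438232421875), 99.31285858154297)
divided floor [ 0.5016 -0.3574] 85.00286865234375 73.951904296875 1.4830861815575727 circ ((501.7101135253906, -357.7148742675781), 55.75472640991211)
long dark [ 0.6287 -0.0131] 155.25634765625 89.08599090576172 1.4581438137362177 ((627.27294921875, -13.304855346679688), 86.82951354980469)
long floor [ 0.6349 -0.0147] 163.44039916992188 73.1951904296875 1.4619939457241453 circ ((634.2047119140625, -13.853534698486328), 87.59832000732422)
round dark [0.4952 0.3894] 167.07203674316406 157.44671630859375 0.9492463531454289 ((495.84991455078125, 389.4535827636719), 84.19187927246094)
round floor [0.4957 0.3954] 152.6505584716797 148.07223510742188 0.07875453370263252 circ ((491.6325988769531, 389.77850341796875), 82.70387268066406)
```

View pics/vis0.png

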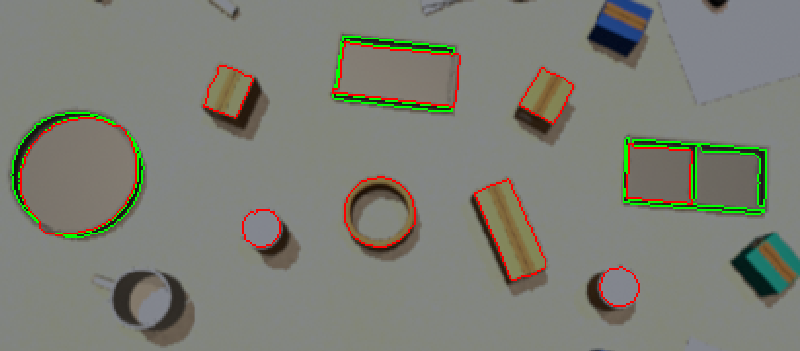

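Measured sizes agree with the given ones. I'll check the tray centres against the scene view by projecting the expected rim corners.

```bash
python3 - <<'E'
from rig import eyes
from helpers import *
def proj(cam,P):
    T=np.linalg.inv(cam["extrinsics"]); q=np.c_[P,np.ones(len(P))]@T.T; q=q[:,:3]@cam["mtx"].T; return q[:,:2]/q[:,2:]
def box(c,yaw,lx,ly,z):
    s=np.array([[-1,-1],[1,-1],[1,1],[-1,1]])*[lx/2,ly/2]; R=np.array([[np.cos(yaw),-np.sin(yaw)],[np.sin(yaw),np.cos(yaw)]])
    return np.c_[s@R.T+c,np.full(4,z)]
def circ(c,r,z):
    a=np.linspace(0,2*np.pi,60); return np.c_[c[0]+r*np.cos(a),c[1]+r*np.sin(a),a*0+z]
S=[box((.497,-.396),1.494-np.pi/2,.084,.180,.025),box((.631,-.0145),1.46-np.pi/2,.084,.158,.025),circ((.4955,.3894),.082,.025),
 box((.5932,.196),-.373,.06,.05,.06),box((.590,-.2045),-.5376,.06,.05,.06),box((.4191,-.1555),.392,.12,.05,.06),circ((.4176,.1462),.025,.075),circ((.349,-.282),.025,.075)]
for n,(x0,y0,x1,y1) in dict(top=(70,110,480,290),scene=(120,120,480,290)).items():
    cam=eyes.camera_info(n); im=cv2.imread(f"pics/{n}0.png"); k=2 if n=="scene" else 1.95
    im=cv2.resize(im,None,fx=k,fy=k,interpolation=cv2.INTER_CUBIC)
    for P in S: cv2.polylines(im,[np.round(((proj(cam,P)+.5)*k-.5)).astype(int)],True,(0,0,255),1)
    cv2.imwrite(f"pics/chk_{n}.png",im[int(y0*k):int(y1*k),int(x0*k):int(x1*k)])
E
```

```text
(no output)
```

View pics/chk_top.png

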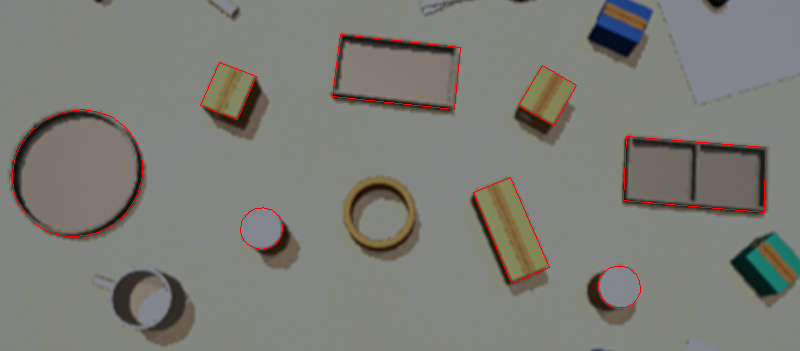

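View pics/chk_scene.png

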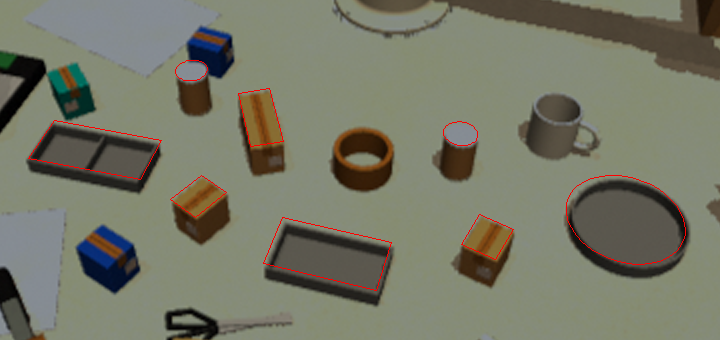

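```bash
cat > pp.py <<'E'
from rig import manip, eyes
from helpers import *
UP=0.17
def pick_yaw(x,y,zs,yaw0):
    q=np.array(manip.current_qpos()); best=None
    for k in (-2,-1,0,1,2):
        yaw=yaw0+k*np.pi
        if abs(yaw)>np.pi+.01: continue
        s=[manip.inverse_kinematics([x,y,z],[np.pi,0,yaw]) for z in zs]
        if any(v is None for v in s): continue
        c=np.abs(np.array(s[0])-q).max()
        if best is None or c<best[0]: best=(c,yaw)
    return best and best[1]
def pick(x,y,yaw,ztip):
    yaw=pick_yaw(x,y,(UP,ztip),yaw); print("pick yaw",yaw)
    manip.goto([x,y,UP],[np.pi,0,yaw])
    if manip.current_width()<0.088: manip.gripper_to(0.092)
    manip.movel([x,y,ztip],feed=0.12)
    manip.gripper_to(0.03); w=manip.current_width(); print("width",w, "at",manip.current_ee_pos())
    manip.movel([x,y,UP],feed=0.15); print("lifted width",manip.current_width(),"F",manip.current_wrist_force(),"t",manip.current_time())
    return yaw
def place(x,y,yaw,ztip):
    yaw=pick_yaw(x,y,(UP,ztip),yaw); print("place yaw",yaw)
    manip.goto([x,y,UP],[np.pi,0,yaw])
    manip.movel([x,y,ztip+.02],feed=0.15); manip.movel([x,y,ztip],feed=0.04)
    print("F before release",manip.current_wrist_force())
    manip.gripper_to(0.075); manip.movel([x,y,UP],feed=0.2); print("t",manip.current_time())
DT=np.array([.497,-.396]); DY=1.494; LT=np.array([.631,-.0145]); LY=1.46; RT=np.array([.4955,.3894])
ax=lambda a:np.array([np.cos(a),np.sin(a)])
def snap(t):
    for n in ("top","scene"): cv2.imwrite(f"pics/{n}_{t}.png",eyes.camera(n))
E
python3 - <<'E'
from pp import *
for n,p,y in [("c1",(.5932,.196),-.373),("c2",(.59,-.2045),-.5376),("long",(.4191,-.1555),.392),("t1",(.4180,.1462),0),("t2",(.349,-.282),0),
  ("d+",DT+.044*ax(DY),DY),("d-",DT-.044*ax(DY),DY),("L",LT,LY),("r+",RT+[0,.035],0),("r+b",RT+[0,.035],np.pi/2),("t1b",(.4180,.1462),np.pi/2),("t2b",(.349,-.282),np.pi/2)]:
    print(n,np.array(p),pick_yaw(*p,(UP,.035),y))
E
```

```text
c1 [0.5932 0.196 ] 2.768592653589793
c2 [ 0.59   -0.2045] -0.5376
long [ 0.4191 -0.1555] 0.392
t1 [0.418  0.1462] 3.141592653589793
t2 [ 0.349 -0.282] 0.0
d+ [ 0.5004 -0.3521] 1.494
d- [ 0.4936 -0.4399] 1.494
L [ 0.631  -0.0145] 1.46
r+ [0.4955 0.4244] 3.141592653589793
r+b [0.4955 0.4244] 1.5707963267948966
t1b [0.418  0.1462] 1.5707963267948966
t2b [ 0.349 -0.282] 1.5707963267948966
```

```bash
python3 - <<'E'
from pp import *
pick(.418,.1462,np.pi/2,.038)
place(RT[0],RT[1]+.035,np.pi/2,.0435)
snap("a")
E
```

```text
pick yaw 1.5707963267948966
width 0.04942340218132906 at [0.4183 0.1463 0.0381]
lifted width 0.04963485672971688 F [-0.6665 -0.5141 -2.0254] t 5.125
place yaw 1.5707963267948966
F before release [ 0.4532  1.3775 -1.1258]
t 9.1667
```

View pics/scene_a.png

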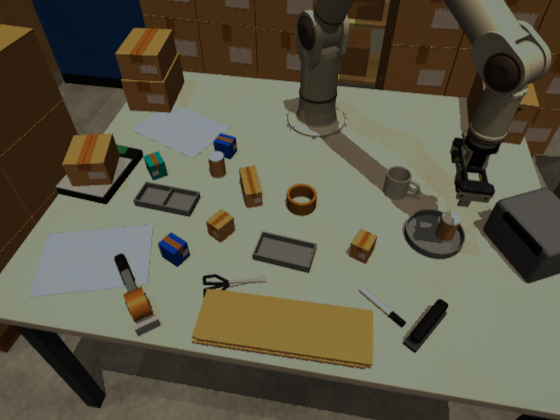

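The first tube stands in the round tray at about (448,228). Next are the cartons.

```bash
python3 - <<'E'
from pp import *
pick(.5932,.196,-.373,.031)
p=DT-.044*ax(DY); place(*p,DY,.0365)
snap("b")
E
```

```text
pick yaw -0.373
width 0.04996790121271333 at [0.5934 0.1965 0.0312]
lifted width 0.04977411297653462 F [-0.6779  0.3471 -1.0489] t 14.125
place yaw -1.6475926535897931
F before release [-0.3896 -0.616  -1.1454]
t 19.425
```

View pics/scene_b.png

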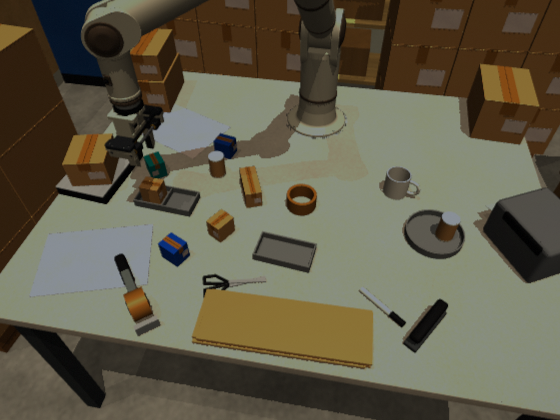

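The first carton is in the left compartment at about (152,190), and the tube stands at (448,227). I'll do the other carton and the long one.

```bash
python3 - <<'E'
from pp import *
pick(.59,-.2045,-.5376,.031)
p=DT+.044*ax(DY); place(*p,DY,.0365)
snap("c")
pick(.4191,-.1555,.392,.031)
place(*LT,LY,.0365)
snap("d")
E
```

```text
pick yaw -0.5376
width 0.05006871363634083 at [ 0.5903 -0.2042  0.0311]
lifted width 0.04983218651036629 F [-0.6097  0.2257 -1.5709] t 24.1667
place yaw -1.6475926535897931
F before release [ 0.1842  0.7969 -0.7183]
t 27.9
pick yaw 0.392
width 0.04995236317489049 at [ 0.4191 -0.1554  0.031 ]
lifted width 0.04975907334063147 F [-0.5146  0.4155 -2.5276] t 32.9167
place yaw 1.46
F before release [-0.2933 -0.0667 -1.9434]
t 36.925
```

View pics/scene_d.png

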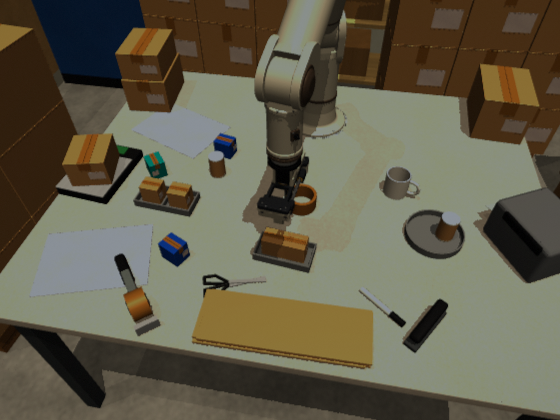

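Both small cartons sit in their compartments at about (152,190) and (180,196), and the long carton is in its tray at (285,245). For the last tube I'll keep the jaws along y, away from the blue box.

```bash
python3 - <<'E'
from pp import *
pick(.349,-.282,0,.038)
place(RT[0],RT[1]-.035,np.pi/2,.0435)
manip.goto([.35,.2,.3],[np.pi,0,np.pi/2])
manip.goto([.176,.55,.3],[np.pi,0,np.pi/2]) if manip.inverse_kinematics([.176,.55,.3],[np.pi,0,np.pi/2]) is not None else None
snap("e"); print(manip.current_time())
E
```

```text
pick yaw 0.0
width 0.04956583986586248 at [ 0.349  -0.2817  0.038 ]
lifted width 0.049404667424996614 F [-0.157  -0.4169 -2.173 ] t 42.0167
place yaw 1.5707963267948966
F before release [-0.5989  0.3087 -1.9949]
t 47.2667
49.8083
```

View pics/scene_e.png

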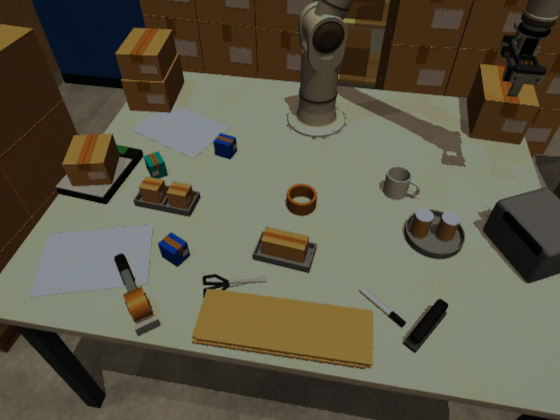

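View pics/top_e.png

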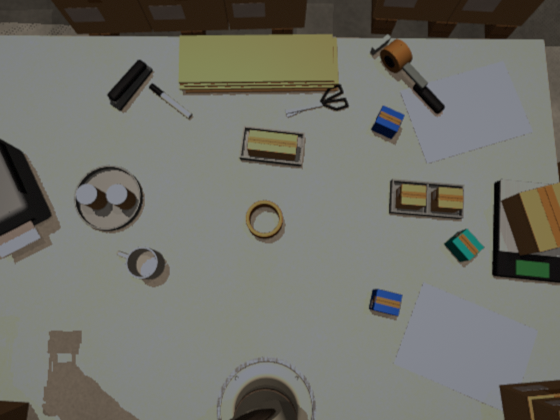

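Everything stands in its tray, and the mug and tape roll are where they were. I'll check positions numerically, then hand in.

```bash
python3 - <<'E'
from pp import *
cam=eyes.camera_info("top"); im=cv2.imread("pics/top_e.png"); hsv=cv2.cvtColor(im,cv2.COLOR_BGR2HSV)
yel=cv2.morphologyEx(cv2.inRange(hsv,(10,70,85),(40,255,255)),cv2.MORPH_CLOSE,np.ones((3,3))); lav=cv2.inRange(hsv,(95,12,120),(135,60,255))
def f(n,m,r,z,C,tx):
    k=np.zeros_like(m); x0,y0,x1,y1=r; k[y0:y1,x0:x1]=m[y0:y1,x0:x1]
    c=max(cv2.findContours(k,cv2.RETR_EXTERNAL,cv2.CHAIN_APPROX_NONE)[0],key=cv2.contourArea).reshape(-1,2)
    ce,w,h,a=rect(to_plane(cam,c,z)); d=ce-C; print(n,ce,"size",round(w,1),round(h,1),"yaw",round(a,3),"tray x,y mm",1000*d@ax(tx),1000*d@ax(tx+np.pi/2))
D=DY-np.pi/2;L=LY-np.pi/2
f("d+",yel,(395,180,427,215),.064,DT,D); f("d-",yel,(431,180,465,215),.064,DT,D); f("long",yel,(243,128,305,165),.064,LT,L)
f("tA",lav,(75,180,104,212),.079,RT,0); f("tB",lav,(104,180,132,212),.079,RT,0); f("tape",yel,(235,190,290,245),.048,np.array([.4424,.0061]),0)
d=cv2.absdiff(im,cv2.imread("pics/top0.png"))[238:285,112:165]; print("mug diff",d.max(),d.mean())
print("speeds",np.abs(manip.current_qvel()).max())
E
```

```text
d+ [ 0.499  -0.3542] size 60.5 51.1 yaw 1.518 tray x,y mm -1.2117839280118932 41.8139030975757
d- [ 0.492  -0.4434] size 60.3 50.9 yaw 1.503 tray x,y mm -1.3050831363117508 -47.61399923354144
long [ 0.6293 -0.013 ] size 120.0 50.5 yaw 1.464 tray x,y mm -1.8351203598813843 1.3354424046539024
tA [0.4932 0.4243] size 45.5 45.4 yaw 0.815 tray x,y mm -2.273437499999975 34.88659057617183
tB [0.4935 0.3538] size 47.2 43.4 yaw -1.566 tray x,y mm -2.046997070312473 -35.561926269531256
tape [0.4429 0.0055] size 88.0 86.9 yaw 0.005 tray x,y mm 0.5250793457031167 -0.6036392211914068
mug diff 2 0.4180382711093269
speeds 0.008638464977849038
```

```bash
python3 - <<'E'
from pp import *
manip.sleep(0.5); print(manip.finish_job(), manip.current_time())
E
```

```text
the job is handed in; nothing more can be done
the job is handed in; nothing more can be done
```

I sorted all five parcels and handed the job in at about 50 s on the robot's clock. I used one pick and one place per parcel, with no retries. The hand-in call gave no verdict.

Last checks in the top view, each measured at the height its top should have on the tray floor:

| Parcel | Tray | Offset in the tray frame (mm) | Allowed (mm) |
|---|---|---|---|
| Small carton | divided, one compartment | x −1, y +42 | x ±18, y +22 to +66 |
| Small carton | divided, other compartment | x −1, y −48 | x ±18, y −66 to −22 |
| Long carton | long | x −2, y +1 | x ±20, y ±24 |
| Tube | round | 35 from centre | under 56 |
| Tube | round | 36 from centre | under 56 |

- **Height and tilt:** the carton tops measured within about 1 mm of their given sizes at that height. The tubes measured 43–47 mm against 50 mm, the same shortfall as before they were moved, because the colour mask cuts their edges. Tilt was judged only by eye, and all five look upright.
- **Mug and tape roll:** the picture around the mug is unchanged. The tape roll measured within 1 mm of its starting position, which is within measuring error.
- **Arm:** it was parked clear of everything. Wrist forces at the points I read (after each lift and before each release) were about 3 N or less.

No final check failed. One early one disagreed: the first contour of the long tray came out at 155 × 89 mm instead of 158 × 84 mm. I corrected its centre by a few millimetres and confirmed it in both fixed camera views before placing anything.

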